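# Stack the two slide-lid boxes on the sloping rack

### The arm

A 6-joint arm with a two-finger parallel gripper is mounted at the origin on a cart in front of the work surface, level with it; the furniture and walls round the work are solid. World frame = base frame: x ahead of the robot, y to its left, z up, the work surface at z = 0. Lengths are in m, angles in rad, forces in N, time in s.
With the tool pointing down it reaches from about 0.3 to 0.775 m from the base axis. Payload 14.6 kg.
Tool frame: the origin (TCP) lies at the very end of the fingers, on their centre line; the grasp point (between the pads) lies grip_point_offset behind it (grip_point_offset is the distance from the TCP to the grasp point, in m); z points along the fingers, y is the line along which they close (so a half turn about z gives the same grasp; the last joint's range is limited). The gripper opens to 94 mm and grips with 3 to 60 N. Pads are 16 mm wide; open, the fingers measure 119 mm over their backs; the gripper's body (75 mm by 177 mm) begins 78 mm behind the grasp point.
Start: joints at [-1.224, 0.3, 1.521, -0, 1.321, -0.067], TCP at [0.221, -0.504, 0.205] pointing down, gripper open.
Joint ranges: [-3.03, 3.03], [-0.79, 2.21], [0.23, 2.52], [-1.04, 4.18], [0, 3.07], [-2.55, 2.55]. Speed limits (rad/s): [2.22, 2.22, 2.57, 3.14, 3.14, 3.14].

### API

Orientations are given as a unit quaternion [w, x, y, z].
In Python, from rig import goto, line_to, movej, move_gripper, sleep, inverse_kinematics, camera, MotionError, hand_in, read_time, read_joint_pos, read_dq, read_joint_efforts, read_tool_pos, read_eef_rot, read_contact_force, read_moment, read_grip_width, read_grip_force, grip_point_offset gives the robot as it stands. The module is installed in compiled form; this text tells all that it offers. Calls block until the motion is done:
- goto(position, orientation): joint-space move of the TCP to a pose.
- line_to(position, frame=None, v=0.15): straight line of the TCP; frame=None keeps the orientation; v is the mean speed in m/s.
- movej(angles): joint-space move.
- move_gripper(opening): finger opening in m; the grip force is fixed at half the most; returns when the fingers have stopped.
- sleep(seconds).
- inverse_kinematics(position, orientation): joint angles nearest the present ones, or None.
- camera(name): name is "side" or "top" or "wrist"; returns a dict with "image" (384x512x3 uint8, red, green, blue), "fx", "fy", "cx", "cy" (pixels), "eye" and "orientation" of the camera in the world; the wrist camera has in their place "mount" (4x4, takes a point from camera to tool coordinates, whose origin is the TCP and whose axes are the flange's). Camera axes: x right, y down, z forward; pixel columns grow to the right and rows downward; lengths in m; the calibration is good to about 2 mm. A picture is of the moment at which its call begins: read the wrist's pose just before it. There is no depth.
A pose or a line that the arm cannot do raises MotionError and nothing moves.
- hand_in(): hands the job in; it is judged then, once.
Readings, each from a call of its own:
- read_time(): time.
- read_joint_pos(): joint angles.
- read_dq(): joint speeds.
- read_joint_efforts(): joint torques, N m.
- read_tool_pos(): TCP position.
- read_eef_rot(): TCP orientation.
- read_contact_force(): force on the tool from outside, world axes, zero at the start.
- read_moment(): the same for the moment, N m.
- read_grip_width(): finger opening in m.
- read_grip_force(): force on a finger pad.
Only numpy, scipy, OpenCV 4.12 (cv2) and the standard library are available. Lean on these libraries where they do the work, as an engineer would, in place of code of your own. Each camera call takes 0.05 s, during which the arm holds its last target. There are 200 camera calls.

### The job

Put the two slide-lid wooden boxes away on the sloping rack, one on top of the other: each lies lengthwise along the slope, flat on what is below it and centred across the rack, with its lower end up against the backstop. Either box may go underneath and either end may face the backstop; leave the darker, thicker hinged sharpening-stone box where it is.

Things in the scene. Friction and masses are not known exactly. Their poses are not given: they have to be found in the camera images.
- incline: sloping board (120 mm wide, 215 long) of a fixed dark wooden rack on the robot's left, falling 15 degrees, right to left, to a backstop at its low end, square to it, 90 mm high; no side walls. Origin: on the slope at the foot of the backstop, mid-width, 36 mm up; x up the slope, y across, z square to it. A box against the stop has its centre at x=100 mm. Boxes do not slide by themselves
- slide_box_1: closed light wooden box with a sliding lid (thumb notch at one end; lid stays shut), 64 mm wide (x), 200 long (y), 35 high (z), 0.2 to 0.45 kg; origin at the centre of its underside; flat on the bench on the robot's right, in a row of three boxes, long side across; same as slide_box_2
- slide_box_2: closed light wooden box with a sliding lid (thumb notch at one end; lid stays shut), 64 mm wide (x), 200 long (y), 35 high (z), 0.2 to 0.45 kg; origin at the centre of its underside; flat on the bench on the robot's right, in a row of three boxes, long side across; same as slide_box_1
- stone_box: bystander: darker brown sharpening-stone box with a hinged lid, 69 x 190 mm and 42 mm high, origin at the centre of its underside; in the same row of three boxes, anywhere in it; to be left alone

How it is judged:
By the outcome, as a careful person would: the job done as asked, in the order asked, and still so for the second after the job is handed in, with the robot touching nothing.
It also fails if it takes over 54 s, if anything falls off the work surface, if the arm or the gripper's body presses on something with over 40 N, if the wrist force passes 120 N, or if a joint passes its speed limit or range.

## Working session

There is one attempt and no reset: what is moved stays moved. The work goes in short steps, each a Python script; the robot and the scene stay as the last script left them, time stands still between calls to the robot, and variables do not carry over. Pictures are saved under pics/ and viewed, at most 10 in all, crops included, and the job is handed in when it is done.

```bash
mkdir -p pics; python3 - <<'E'
from rig import *
import cv2, numpy as np
for n in ("top","side","wrist"):
    c=camera(n); cv2.imwrite(f"pics/{n}0.png",c["image"][:,:,::-1])
    print(n,{k:np.round(v,4).tolist() for k,v in c.items() if k!="image"})
a=[cv2.imread(f"pics/{n}0.png") for n in("top","side")]
print(grip_point_offset, read_time(), read_tool_pos(), read_eef_rot(), read_grip_width())
E
```

```text
top {'fx': 444.6838, 'fy': 444.6838, 'cx': 257.2089, 'cy': 198.2503, 'eye': [0.4518, 0.0355, 1.0149], 'orientation': [0.0266, -0.6984, 0.7143, -0.0367]}
side {'fx': 362.987, 'fy': 362.987, 'cx': 251.762, 'cy': 183.0619, 'eye': [0.5449, 0.948, 0.4224], 'orientation': [-0.0032, -0.0103, 0.8253, -0.5645]}
wrist {'fx': 271.6776, 'fy': 271.6776, 'cx': 253.5891, 'cy': 185.9894, 'mount': [[-0.0003, -0.9622, -0.2723, 0.0781], [1.0, -0.0004, 0.0001, -0.0008], [-0.0002, -0.2723, 0.9622, -0.1783], [0.0, 0.0, 0.0, 1.0]]}
0.0188 0.15 [ 0.22107136 -0.50340441  0.20502883] [-4.27474152e-04  9.78665405e-01  2.05460062e-01 -7.79219392e-05] 0.09390450837740814
```

View pics/top0.png

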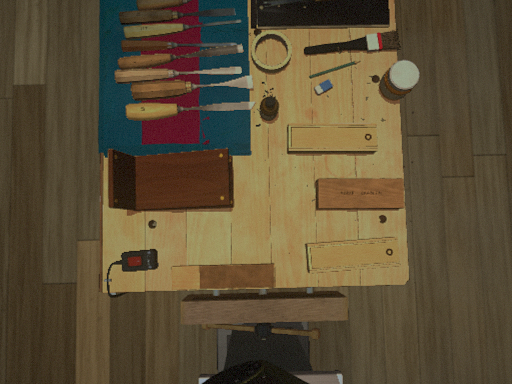

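View pics/side0.png

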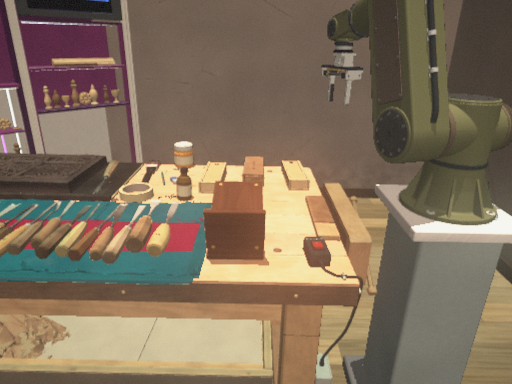

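The top view shows the light slide boxes at about (332,138) and (353,254), with the stone box between them at (360,193). The rack spans cols 108–233 and its backstop is at the left. The side view agrees with this. Next I'll zoom in for edges.

```bash
python3 - <<'E'
import cv2, numpy as np
im=cv2.imread("pics/top0.png")
a=cv2.resize(im[115:285,280:412],None,fx=3.5,fy=3.5,interpolation=cv2.INTER_CUBIC)
b=cv2.resize(im[140:220,100:180+60],None,fx=2.3,fy=2.3,interpolation=cv2.INTER_CUBIC)
o=np.zeros((600,800,3),np.uint8); o[:a.shape[0],:a.shape[1]]=a; o[:b.shape[0],470:470+b.shape[1]]=b
cv2.imwrite("pics/crop1.png",o)
E
```

```text
(no output)
```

View pics/crop1.png

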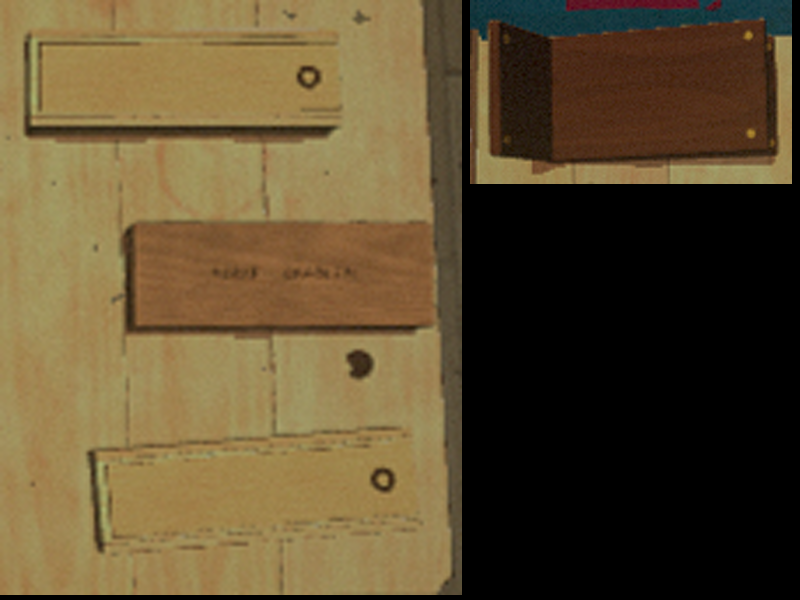

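The crop shows clear corners for both boxes and the rack. The slope/backstop junction is at crop (552,38)–(552,160), and the slope's high end at (765,20)–(777,155). I'll cast rays through these.

```bash
cat > h.py <<'E'
from rig import *
import cv2, numpy as np
from scipy.spatial.transform import Rotation as R
def rot(q): return R.from_quat(q,scalar_first=True)
def cam(name):
    p=np.array(read_tool_pos()); r=rot(read_eef_rot()).as_matrix()
    c=camera(name)
    if name=="wrist":
        m=np.array(c["mount"]); c["o"]=p+r@m[:3,3]; c["R"]=r@m[:3,:3]
    else: c["o"]=np.array(c["eye"]); c["R"]=rot(c["orientation"]).as_matrix()
    return c
def ray(c,uv):
    uv=np.atleast_2d(uv).astype(float)
    return np.c_[(uv[:,0]-c["cx"])/c["fx"],(uv[:,1]-c["cy"])/c["fy"],np.ones(len(uv))]@c["R"].T
def onz(c,uv,z):
    d=ray(c,uv); z=np.broadcast_to(z,len(d)); return c["o"]+d*((z-c["o"][2])/d[:,2])[:,None]
def proj(c,P):
    q=(np.atleast_2d(P)-c["o"])@c["R"]; return np.c_[c["fx"]*q[:,0]/q[:,2]+c["cx"],c["fy"]*q[:,1]/q[:,2]+c["cy"]]
def q(yaw,tilt=0):
    # tool down, closing along world x at yaw 0 (tool y -> +-x); tilt about world x
    r=R.from_euler('x',tilt)*R.from_euler('z',yaw)*R.from_matrix(np.array([[0,1,0],[1,0,0],[0,0,-1.]]))
    return r.as_quat(scalar_first=True)
E
python3 - <<'E'
from h import *
c=cam("top"); np.set_printoptions(precision=4,suppress=True)
A=np.array([(28,36),(340,34),(340,126),(28,128)])/3.5+[280,115]-.5+.5/3.5
B=np.array([(93,452),(408,430),(418,524),(103,550)])/3.5+[280,115]-.5+.5/3.5
for X in(A,B):
    p=onz(c,X,.035); print(p[:,:2].tolist(),p.mean(0),[np.linalg.norm(p[i]-p[i-1]) for i in range(4)])
S=np.array([(552,38),(552,160),(765,20),(777,155)],float); S[:,0]-=470; S=S/2.3+[100,140]
p=onz(c,S,[.036,.036,.0917,.0917]); print(p)
for yw in(0,np.pi):
  for P in([.59,-.13,.2],[.33,-.2,.2]): print(inverse_kinematics(P,q(yw)))
  print(inverse_kinematics([.5,.2,.2],q(yw,-np.radians(15))))
print(rot(read_eef_rot()).as_matrix())
E
```

```text
[[0.7036057247215173, -0.05183202525629059], [0.7009592271736916, -0.25300960239564213], [0.6409262167690224, -0.25016676781692354], [0.6437287632166241, -0.05007847162138397]] [ 0.6723 -0.1513  0.035 ] [np.float64(0.05990263324269606), np.float64(0.20119498376681855), np.float64(0.060100283249657674), np.float64(0.2001079222345406)]
[[0.4369359952288166, -0.08485648080741089], [0.4460842125721808, -0.28396153236245064], [0.3873308537891478, -0.28724445171303703], [0.375994116046109, -0.08909450773454172]] [ 0.4116 -0.1863  0.035 ] [np.float64(0.061089062118801725), np.float64(0.19931510588838086), np.float64(0.058845005971197385), np.float64(0.19847398298350155)]
[[0.6385 0.2882 0.036 ]
 [0.5205 0.2881 0.036 ]
 [0.6406 0.0798 0.0917]
 [0.5166 0.0711 0.0917]]
[-0.2775  0.4254  1.364  -0.      1.3522 -0.2775]
[-0.6399 -0.0715  1.948  -0.      1.2651 -0.6399]
[ 0.4308  0.3523  1.4864 -0.2402  1.4187  0.4812]
None
[-0.6399 -0.0715  1.948  -0.      1.2651  2.5017]
None
[[ 0.9156  0.4021 -0.0002]
 [ 0.4021 -0.9156  0.0006]
 [ 0.     -0.0006 -1.    ]]
```

```bash
python3 - <<'E'
from h import *
import pickle
print(read_time()); D={}
for n,P,t in (("B",[.4116,-.1863,.17],0),("A",[.672,-.151,.17],0),("R",[.578,.19,.28],-np.radians(15))):
    goto(P,q(0,t)); sleep(.2); D[n]=cam("wrist"); print(n,read_time(),read_tool_pos())
    cv2.imwrite(f"pics/w{n}.png",D[n]["image"][:,:,::-1])
pickle.dump(D,open("D.pkl","wb"))
o=np.zeros((600,800,3),np.uint8)
for i,n in enumerate("BAR"):
    y,x=divmod(i,2); o[y*300:y*300+300,x*400:x*400+400]=cv2.resize(D[n]["image"][:,:,::-1],(400,300),interpolation=cv2.INTER_AREA)
cv2.imwrite("pics/mont.png",o)
E
```

```text
0.2
B 1.8417 [ 0.41148035 -0.18683908  0.17000348]
A 3.1167 [ 0.67162644 -0.15150405  0.17070565]
R 4.7667 [0.57827227 0.18927154 0.27970983]
```

View pics/mont.png

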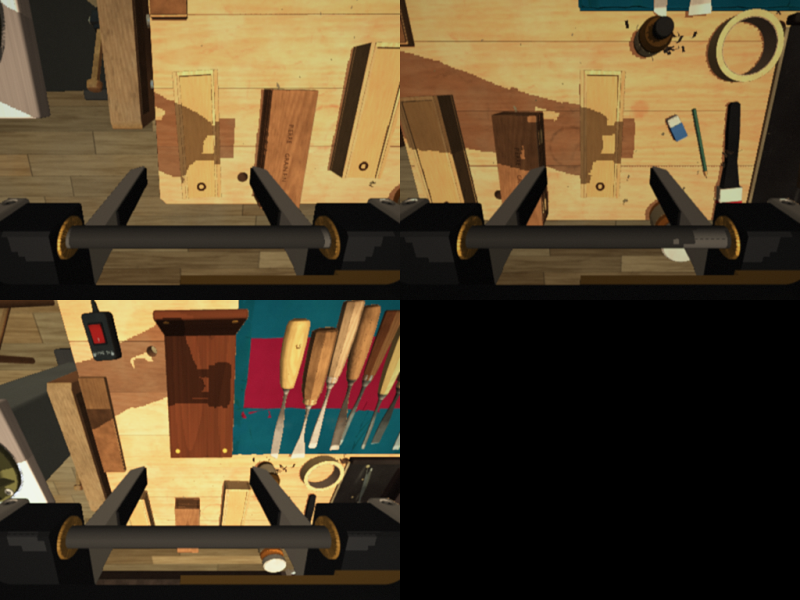

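The wrist views show box B in full-res cols ~225–280, box A at ~230–285 and the rack at ~208–300. I'll zoom in on each.

```bash
python3 - <<'E'
import cv2, numpy as np
o=np.zeros((600,800,3),np.uint8)
def put(n,x0,y0,w,h,s,X):
    im=cv2.imread(f"pics/w{n}.png")[y0:y0+h,x0:x0+w]
    lab=cv2.cvtColor(im,cv2.COLOR_BGR2LAB); lab[:,:,0]=cv2.createCLAHE(2,(4,4)).apply(lab[:,:,0]); im=cv2.cvtColor(lab,cv2.COLOR_LAB2BGR)
    im=cv2.resize(im,None,fx=s,fy=s,interpolation=cv2.INTER_CUBIC); o[:im.shape[0],X:X+im.shape[1]]=im
put("B",210,80,80,190,3,0); put("A",220,80,80,190,3,250); put("R",200,5,130,200,2.3,500)
cv2.imwrite("pics/zoom.png",o)
E
```

```text
(no output)
```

View pics/zoom.png

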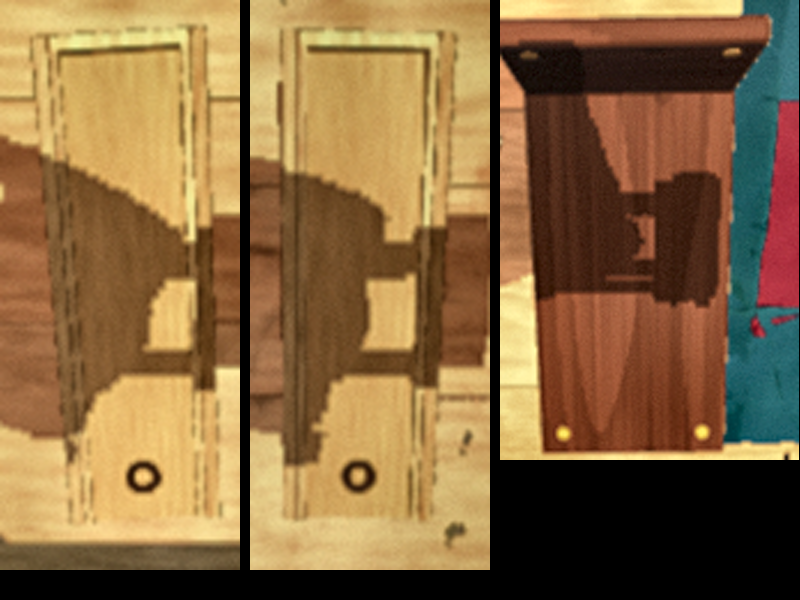

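The edges are clear. Box corners in the crop are B (35,38),(207,27),(221,517),(70,523) and A (33,30),(206,33),(180,518),(34,517). The rack junction is (527,93)–(732,91) and its high end (545,450)–(722,450).

```bash
python3 - <<'E'
from h import *
import pickle; D=pickle.load(open("D.pkl","rb")); np.set_printoptions(precision=4,suppress=True)
for n,pts,o in(("B",[(35,38),(207,27),(221,517),(70,523)],[210,80]),("A",[(33,30),(206,33),(180,518),(34,517)],[220,80])):
    uv=np.array(pts)/3+o-.5+1/6; p=onz(D[n],uv,.035); print(n,p[:,:2].tolist(),p.mean(0)[:2],[round(np.linalg.norm(p[i]-p[i-1]),4) for i in range(4)])
    d=p[0]+p[1]-p[2]-p[3]; print("yaw of long axis vs +y deg",np.degrees(np.arctan2(-d[0],d[1])))
uv=(np.array([(527,93),(732,91),(545,450),(722,450)])-[500,0])/2.3+[200,5]-.3
p=onz(D["R"],uv,[.036,.036,.0916,.0916]); print(p,(p[0]+p[1])/2,(p[2]+p[3])/2)
d=p[0]+p[1]-p[2]-p[3]; print("yaw",np.degrees(np.arctan2(-d[0],d[1])),np.degrees(np.arctan2((p[1]-p[0])[1],(p[1]-p[0])[0])))
E
```

```text
B [[0.37489874300541015, -0.08978587929500947], [0.43740473071820934, -0.08612428965721594], [0.4480312861880377, -0.28447568774261933], [0.3831947826220677, -0.2872376741130598]] [ 0.4109 -0.1869] [np.float64(0.1976), np.float64(0.0626), np.float64(0.1986), np.float64(0.0649)]
yaw of long axis vs +y deg 2.737117782372957
A [[0.6452810130344097, -0.05171575536744712], [0.7082903149002591, -0.052816479359423386], [0.7037564183057917, -0.25016341352965343], [0.6409316758381206, -0.2495770348543725]] [ 0.6746 -0.1511] [np.float64(0.1979), np.float64(0.063), np.float64(0.1974), np.float64(0.0628)]
yaw of long axis vs +y deg -1.2876405319089694
[[0.5223 0.2889 0.036 ]
 [0.6376 0.2897 0.036 ]
 [0.525  0.0846 0.0916]
 [0.6406 0.0845 0.0916]] [0.5799 0.2893 0.036 ] [0.5828 0.0846 0.0916]
yaw 0.7969578617006566 0.40216045760522456
```

```bash
cat >> h.py <<'E'
O=np.array([.5797,.2887,.036]); YAW=np.radians(.4)
RR=R.from_euler('z',YAW)*R.from_euler('x',-np.radians(15))
Q=(RR*rot(q(0))).as_quat(scalar_first=True)
M=RR.as_matrix(); ex,ez=-M[:,1],M[:,2]           # up the slope, square to it
def rk(x,z): return O+x*ex+z*ez
H=.006
def pick(x,y,deg):
    o=q(np.radians(deg)); goto([x,y,.10],o); line_to([x,y,H],v=.12)
    move_gripper(0.0 if False else .05); print("grip",read_grip_width(),read_grip_force())
    line_to([x,y,.20],v=.2)
def place(level):
    b=level*.035+H
    goto(rk(.110,b+.09),Q); line_to(rk(.110,b+.004),v=.12); sleep(.2)
    f0=np.array(read_contact_force()); z=b+.004
    while z>b-.005:
        z-=.001; line_to(rk(.110,z),v=.02); f=(np.array(read_contact_force())-f0)
        if f@ez>4: break
    print("down z",z-b,f@ex,f@ez,read_tool_pos()); x=.110; f1=np.array(read_contact_force())
    while x>.092:
        x-=.001; line_to(rk(x,z),v=.02); f=np.array(read_contact_force())-f0
        if f@ex>8: break
    print("stop x",x,f@ex,f@ez,np.linalg.norm(f),read_grip_width())
def release():
    t=read_tool_pos(); move_gripper(.085); line_to(np.array(t)+ez*.13,v=.2); print("t",read_time())
E
python3 - <<'E'
from h import *
pick(.6746,-.1511,-1.29); print(read_time()); place(0); print(read_time())
E
```

```text
grip 0.06409597191839361 29.998830556869507
8.8833
down z -0.001 0.6846754068858125 10.151725818391355 [0.58056494 0.18406444 0.07038609]
stop x 0.09799999999999999 11.811081680348572 9.38795486264198 15.197025098781195 0.06372281786399098
15.6083
```

```bash
python3 - <<'E'
from h import *
release(); goto(rk(.105,.19),Q); sleep(.1); c=cam("wrist"); import pickle; pickle.dump(c,open("P1.pkl","wb"))
im=c["image"][:,:,::-1].copy(); print(proj(c,[rk(0,0)+s*.06*M[:,0] for s in(-1,1)]+[rk(x,.035)+s*.032*M[:,0] for x in(0,.2) for s in(-1,1)]))
cv2.imwrite("pics/p1.png",cv2.resize(im[:270,130:390],None,fx=2.2,fy=2.2,interpolation=cv2.INTER_CUBIC)); print(read_time())
E
```

```text
t 16.9583
[[208.34030061  88.32893911]
 [302.70952294  88.32603829]
 [227.75184547  86.12791953]
 [283.5161229   86.12503134]
 [231.58474834 243.58992172]
 [279.02394676 243.65893438]]
17.4417
```

View pics/p1.png

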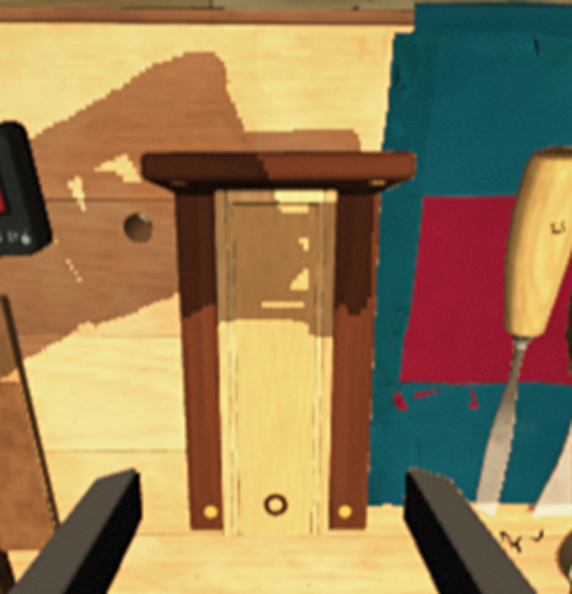

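Box A sits centred on the rack within about 1 mm: box mid-lines are at crop col 277/276, slope mid-lines at 278. It also reaches the backstop. Next is the second box.

```bash
python3 - <<'E'
from h import *
goto(rk(.13,.2),Q); move_gripper(.094)
pick(.4109,-.1869,2.74); print(read_time()); place(1); print(read_time())
release(); goto(rk(.105,.225),Q); sleep(.1); c=cam("wrist"); s=cam("side")["image"]; im=c["image"]
a=cv2.resize(im[:270,130:390],None,fx=2,fy=2,interpolation=cv2.INTER_CUBIC); b=cv2.resize(s[150:290,190:290],None,fx=2.7,fy=2.7,interpolation=cv2.INTER_CUBIC)
o=np.zeros((540,800,3),np.uint8); o[:,:520]=a; o[:b.shape[0],525:525+b.shape[1]]=b
cv2.imwrite("pics/p2.png",o[:,:,::-1]); print(read_time())
print(proj(c,[rk(x,z)+t*.032*M[:,0] for x in(0,.2) for z in (.035,.07) for t in(-1,1)])*2-[260,0])
E
```

```text
grip 0.06382941429176336 29.995830059051514
22.4167
down z -6.938893903907228e-18 0.56928494318534 4.823901386443435 [0.5804875  0.19318704 0.10441461]
stop x 0.09899999999999999 8.773257731131636 7.876043625056732 11.903009787306374 0.06383422232025501
28.8583
t 30.2
30.7333
[[200.56994598 176.65401889]
 [301.24859651 176.64520141]
 [195.36692094 172.25659857]
 [306.91753449 172.24441474]
 [206.91415025 464.52547039]
 [293.82186068 464.64096695]
 [203.07061383 487.22192241]
 [297.96161503 487.35862869]]
```

View pics/p2.png

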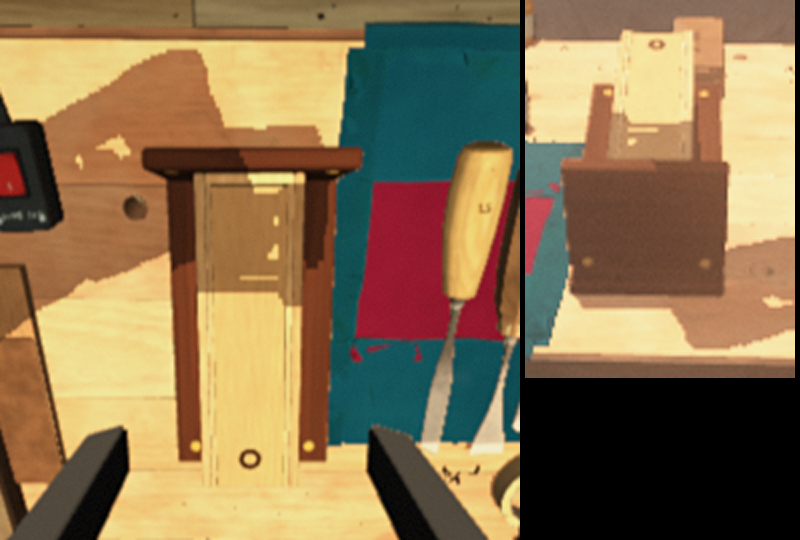

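The top box's corners are within about 2 px of the predicted pose (195–305 at row 172, 202–297 at row 487). It is against the backstop, covers the lower box, and the robot is clear.

```bash
python3 -c "
from rig import *
print(hand_in(),read_time())"
```

```text
the job is handed in; nothing more can be done
the job is handed in; nothing more can be done
```

Both slide-lid boxes are stacked on the rack, centred to about 1 mm in the camera views and against the backstop. The stone box was left alone, and I handed the job in at about 31 s of the 54 s allowed.

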